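# Nest the tack tins and hold the nest up

## Robot

A 6-joint arm with a two-finger parallel gripper is mounted at the origin on the work surface. World frame = base frame: x ahead of the robot, y to its left, z up, the work surface at z = 0. Lengths are in mm, angles in rad, forces in N, time in s.
With the tool pointing down it reaches from about 350 to 775 mm from the base axis. Payload 7.3 kg.
Tool frame: the origin (TCP) lies on the front face of the gripper's body, between the roots of the fingers; the fingertips stand 66 mm ahead of it and the grasp point (between the pads) lies 47 mm ahead of it (bot.tip_extent is the distance from the TCP to the fingertips, in mm); z points along the fingers, y is the line along which they close (so a half turn about z gives the same grasp; the last joint's range is limited). The gripper opens to 92 mm and grips with 3 to 60 N. Pads are 19 mm wide; open, the fingers measure 130 mm over their backs; the gripper's body (75 mm by 190 mm) begins 47 mm behind the grasp point.
Start: joints at [0.976, 0.342, 1.524, -0, 1.275, -0.146], TCP at [227.775, 473.03, 292.241] pointing down, gripper open.
Joint ranges: [-2.53, 2.53], [-0.77, 2.02], [0.04, 2.7], [-1, 4.14], [0.28, 2.66], [-3.11, 3.11]. Speed limits (rad/s): [2.57, 2.57, 3.14, 3.14, 3.14, 3.14].

## Interface

Orientations are given as [roll, pitch, yaw] about the fixed x, y, z axes, in that order (R = Rz(yaw) Ry(pitch) Rx(roll)).
In Python, from plant import readout, viewer, order, bot gives the robot as it stands.
- The arm moves only by the shell command python3 -m creep 'ROWS'. ROWS is text: rows parted by semicolons, each of 7 numbers parted by spaces: the shift along the world's x, y, z in m, then the turn, a rotation vector about the world's x, y, z in rad, then the opening in per cent of the stroke, from 0 (shut) to 100 (fully open). A call has 1 to 8 rows; each row shifts and turns the commanded pose from where the row before left it; what a row does not reach is not made up. A row lasts 1/12 s, in which the tool goes at most 41.7 mm and 7.16 degrees, less where a joint would pass 70% of its speed; a pose out of reach is approached as far as the arm can. A call is refused whole if a number of a shift passes 0.0417 or a number of a turn 0.125, either way. A call with a gripper value outside its range is refused whole. The fingers move at their own pace and stop on an object; the grip force is fixed at half the most. Time passes only in rows, so rows that do not move let the fingers close. It gives the time, the measured TCP pose, the force, the opening and the grip force at its end, in the units of the state.
- readout.get_obs(): the state, without advancing time (a new reading comes with each control period).
- viewer.capture(name): name is "scene" or "top" or "wrist"; returns the picture (480x640x3 uint8, red, green, blue); there is no depth.
- viewer.camera_info(name): a dict with "fx", "fy", "cx", "cy" (pixels), "origin" and "rotation" of the camera in the world. Camera axes: x right, y up, looking along -z (the intrinsics and any distortion apply to the point x, -y, -z); pixel columns grow to the right and rows downward; lengths in mm; the calibration is good to about 2 mm. A picture is of the moment at which its call begins: read the wrist's pose just before it. camera_info takes no time and is no camera call; for the wrist camera it gives the pose at the moment of the call.
- order.close_job(): hands the job in; it is judged then, once.
The state is a dict: "time": time; "joint_positions": joint angles; "dq": joint speeds; "tau": joint torques, N m; "tool_pos": TCP position; "tcp_rot": TCP orientation; "contact_force": force on the tool from outside, world axes, zero at the start; "moment": the same for the moment, N m; "grip_width": finger opening in mm; "finger_force": force on a finger pad.
Only numpy, scipy, OpenCV 4.12 (cv2) and the standard library are available. Lean on these libraries where they do the work, as an engineer would, in place of code of your own. Each camera call takes 0.05 s, during which the arm holds its last target. There are 200 camera calls.

## Task

On the cobbler's bench, nest the three empty open steel tack tins in size order, the middle one inside the wide one and the narrow one inside the middle one, each fully down, with the wide one standing on the bench. Then grip the wide tin, lift the whole nest at least 10 cm clear of the bench and hold it there steady and level for me to take: finish while still holding it, do not put it down. Keep the tins upright and leave the other things on the bench where they are.

Things in the scene. Friction and masses are not known exactly. Their poses are not given: they have to be found in the camera images.
- tin_large: widest, shortest of three plain steel open round tins, upright on the bench (they trade places from run to run): outer diameter 66 mm, inner 60 mm at the rim (2 mm less at the bottom), 55 mm tall, wall and floor 3 mm, 100 to 190 g. Origin at the centre of its underside, z axis up its axis (yaw means nothing). Once nested, the middle tin's rim is 71 mm and the narrow tin's 86 mm above its underside
- tin_middle: middle tin, same plain steel: outer diameter 50 mm, inner 44 mm at the rim (2 mm less at the bottom), 68 mm tall, wall and floor 3 mm, about 100 g, upright on the bench. Origin at the centre of its underside, z axis up its axis (yaw means nothing). Seated in the wide tin, its underside is 3 mm above that tin's underside, its rim 16 mm above that tin's rim
- tin_small: narrowest, tallest tin, same plain steel: outer diameter 36 mm (34 mm at the bottom), 80 mm tall, wall and floor 3 mm, about 60 g, upright on the bench. Origin at the centre of its underside, z axis up its axis (yaw means nothing). Seated in the middle tin, its underside is 3 mm above that tin's underside, its rim 15 mm above that tin's rim
- thread_spool: bystander, leave alone: small wooden thread spool standing upright, 44 mm diameter, 43 mm tall. Origin at its underside
- glue_bottle: bystander, leave alone: white glue bottle standing upright, 56 mm diameter, 140 mm tall. Origin at its underside
- polish_can: bystander, leave alone: flat closed can of polish, dark with a pale lid, 80 mm diameter, 32 mm tall. Origin at its underside
- hammer: bystander, leave alone: hammer lying flat along about world x, 260 mm long, on the right of the bench. Origin at its underside
- shoe_last: bystander, leave alone: pale wooden shoe last (foot form) about 240 mm long along about world x, 84 mm wide, 80 mm tall, on the left of the bench. Origin at its underside
- wax_block: bystander, leave alone: brown wax block 75 x 45 x 28 mm. Origin at its underside
- heel_blanks: bystander, leave alone: low round stack of black rubber heel blanks, 62 mm diameter, 32 mm tall, near the robot. Origin at its underside
There are look-alikes about, which are no part of the job. What is shaped like the tin_large but blue or green is not meant.

How it is judged:
By the outcome, as a careful person would: the job done as asked, in the order asked, and still so for the second after the job is handed in, while the arm keeps its last pose, push and grip.
It also fails if it takes over 72 s, if anything falls off the work surface, if the arm or the gripper's body presses on something with over 40 N, if the wrist force passes 120 N, or if a joint passes its speed limit or range.

## Working session

There is one attempt and no reset: what is moved stays moved. The work goes in short steps, Python scripts to look and compute and a shell command to move; the robot and the scene stay as the last step left them, time stands still between calls to the robot, and variables do not carry over. Pictures are saved under pics/ and viewed, at most 10 in all, crops included, and the job is handed in when it is done.

```bash
mkdir -p pics; ls; python3 - <<'E'
from plant import readout, viewer, order, bot
import cv2
for n in("scene","top"):
    im=viewer.capture(n); cv2.imwrite(f"pics/{n}0.png",im[:,:,::-1])
    print(n,viewer.camera_info(n))
print(readout.get_obs())
E
```

```text
pics
scene {'fx': 553.1050561383352, 'fy': 553.1050561383352, 'cx': 331.2573564458667, 'cy': 235.1392909515757, 'origin': array([1316.04206106, -211.61840265,  791.43599576]), 'rotation': array([ 0.80771414, -0.01117148,  1.27243968])}
top {'fx': 597.288180594764, 'fy': 597.288180594764, 'cx': 317.38993159317835, 'cy': 239.60420487002028, 'origin': array([4.57267564e+02, 1.07629574e+00, 1.36052127e+03]), 'rotation': array([ 0.09184194, -0.00751907, -1.55363442])}
{'time': 0.1, 'joint_positions': array([ 9.75983327e-01,  3.42678245e-01,  1.52490868e+00, -2.33965589e-05,
        1.27539087e+00, -1.45983538e-01]), 'dq': array([ 0.00052345, -0.00068143, -0.00026678, -0.00011473, -0.00037639,
        0.00130211]), 'tau': array([ 1.91041931e-03, -4.32007813e+01, -2.44693136e+01,  7.19409669e-02,
        5.26517385e-02,  3.50970559e-07]), 'tool_pos': array([227.6302963 , 472.79031952, 291.60578595]), 'tcp_rot': array([-3.14021899e+00, -1.79354529e-04,  2.69276990e+00]), 'contact_force': array([-0.71382018,  0.02302408,  0.89445611]), 'moment': array([0.0588289 , 0.0292044 , 0.02867885]), 'finger_force': 0.0, 'grip_width': 91.82338200938833}
```

View pics/top0.png

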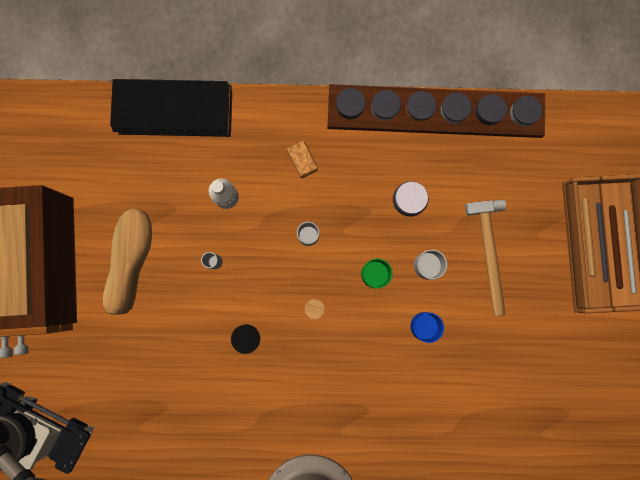

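View pics/scene0.png

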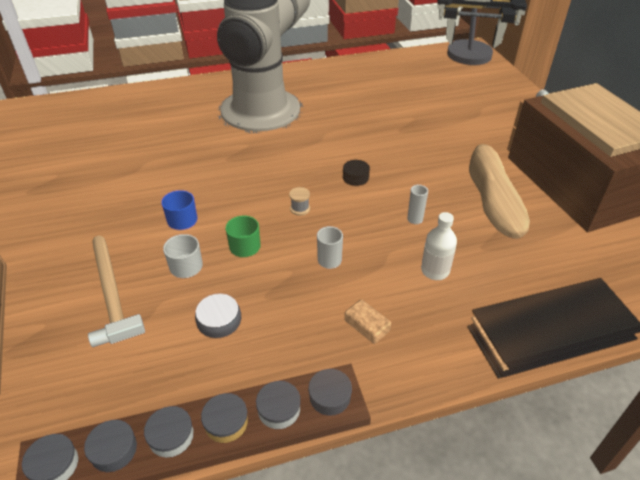

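Top view: the steel tins are at (431,264) large, (308,233) middle and (211,261) small. The green (377,273) and blue (427,327) ones are decoys, and the glue bottle is at (222,192). The scene view agrees with this layout.

```bash
cat > h.py <<'E'
import numpy as np, cv2
from scipy.spatial.transform import Rotation as R
from plant import readout, viewer
def ray(ci,u,v,z):
    d=R.from_euler('xyz',ci['rotation']).apply([(u-ci['cx'])/ci['fx'],-(v-ci['cy'])/ci['fy'],-1])
    o=np.array(ci['origin']); return (o+d*(z-o[2])/d[2])[:2]
def proj(ci,p):
    q=R.from_euler('xyz',ci['rotation']).inv().apply(np.array(p)-ci['origin'])
    return ci['cx']-ci['fx']*q[0]/q[2], ci['cy']+ci['fy']*q[1]/q[2]
def gray(im,smax=60,vmin=40):
    h=cv2.cvtColor(im,cv2.COLOR_RGB2HSV); return ((h[:,:,1]<smax)&(h[:,:,2]>vmin)).astype(np.uint8)
E
python3 - <<'E'
from h import *
for n,P in(("top",dict(large=(431,264,55),middle=(308,233,68),small=(211,261,80))),("scene",dict(large=(183,257,55),middle=(330,248,68),small=(417,205,80)))):
    im=cv2.imread(f"pics/{n}0.png")[:,:,::-1]; ci=viewer.camera_info(n)
    m=gray(im); _,lab,st,_=cv2.connectedComponentsWithStats(m)
    for k,(u,v,h) in P.items():
        w=lab[v-12:v+12,u-12:u+12]; l=np.bincount(w[w>0]).argmax()
        c=max(cv2.findContours((lab==l).astype(np.uint8),cv2.RETR_EXTERNAL,cv2.CHAIN_APPROX_NONE)[0],key=len)
        x,y,ww,hh=cv2.boundingRect(c); M=cv2.moments(cv2.convexHull(c)); q=M['m10']/M['m00'],M['m01']/M['m00']
        print(n,k,(x,y,ww,hh),np.round(q,1),ray(ci,*q,h/2 if n=="scene" else h*.6).round(1))
print(viewer.camera_info("wrist"))
E
```

```text
top large (414, 250, 33, 29) [430.3 264.3] [ 529.  -259.2]
top middle (297, 222, 22, 24) [307.7 233.2] [593.   14.9]
top small (201, 252, 21, 17) [210.8 260.3] [528.4 226.5]
scene large (164, 235, 38, 43) [183.  255.4] [ 528.4 -257.8]
scene middle (317, 226, 26, 42) [329.5 246.5] [591.   16.7]
scene small (408, 185, 20, 39) [417.1 203.6] [526.8 228.3]
{'fx': 381.71727598300646, 'fy': 381.71727598300646, 'cx': 318.72693328450623, 'cy': 238.84579677283074, 'origin': array([152.56645306, 509.0951653 , 384.30617491]), 'rotation': array([-0.31321182,  0.00119969,  1.12283005])}
```

```bash
r='0.0228 -0.0286 0 0 0 0.028 100'; python3 -m creep '0.0228 -0.0286 0 0 0 0.028 100;0.0228 -0.0286 0 0 0 0.028 100;0.0228 -0.0286 0 0 0 0.028 100;0.0228 -0.0286 0 0 0 0.028 100;0.0228 -0.0286 0 0 0 0.028 100;0.0228 -0.0286 0 0 0 0.028 100;0.0228 -0.0286 0 0 0 0.028 100;0.0228 -0.0286 0 0 0 0.028 100'
python3 -m creep '0.0228 -0.0286 0 0 0 0.028 100;0.0228 -0.0286 0 0 0 0.028 100;0.0228 -0.0286 0 0 0 0.028 100;0.0228 -0.0286 0 0 0 0.028 100;0.0228 -0.0286 -0.015 0 0 0.028 100;0.0228 -0.0286 -0.015 0 0 0.028 100;0.0228 -0.0286 -0.015 0 0 0.028 100;0.0228 -0.0286 -0.015 0 0 0.028 100'
python3 -m creep '0 0 0 0 0 0 100;0 0 0 0 0 0 100'
```

```text
time: 0.77
tool_pos: [410.8, 242.6, 292.1]
tcp_rot: [-3.141, -0.0, 2.918]
contact_force: [0.2, 1.1, 0.2]
grip_width: 92.1
finger_force: 0.0
time: 1.43
tool_pos: [593.2, 13.8, 231.2]
tcp_rot: [3.141, -0.001, -3.141]
contact_force: [-0.0, 0.6, 0.2]
grip_width: 91.9
finger_force: 0.0
time: 1.6
tool_pos: [592.6, 13.9, 230.1]
tcp_rot: [3.141, -0.004, 3.138]
contact_force: [-0.1, 0.8, 0.9]
grip_width: 92.0
finger_force: 0.0
```

```bash
python3 - <<'E'
from h import *
o=readout.get_obs(); ci=viewer.camera_info("wrist"); im=viewer.capture("wrist"); cv2.imwrite("pics/w1.png",im[:,:,::-1])
print(o['time'],o['tool_pos'],o['tcp_rot'],proj(ci,[592,16,68]))
np.save("ci1.npy",ci,allow_pickle=True)
E
```

```text
1.6 [592.55469147  13.87825262 230.14290854] [ 3.14099605 -0.00376614  3.13758822] (np.float64(321.8322221030153), np.float64(240.0335945835828))
```

View pics/w1.png

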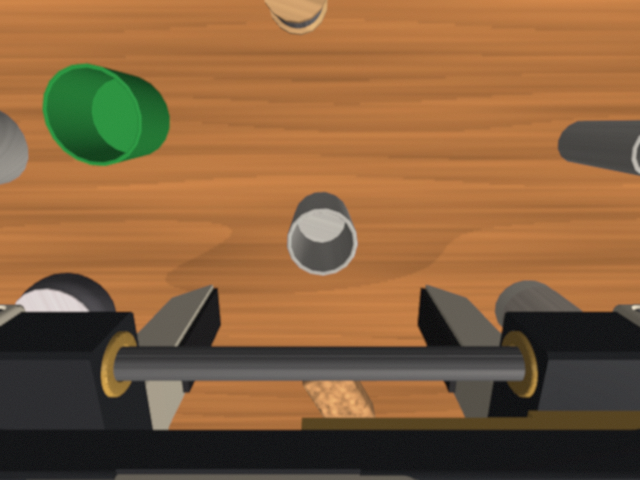

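The rim ellipse is centred at about (322.5,241), and the two-view estimate predicted (321.8,240). That puts the middle tin at (592.6,16.3), so I'll descend and grip the top 13 mm.

```bash
python3 -m creep '0 0.0024 -0.03 0 0 0 100;0 0 -0.03 0 0 0 100;0 0 -0.025 0 0 0 100;0 0 -0.015 0 0 0 100;0 0 -0.009 0 0 0 100;0 0 0 0 0 0 100'
python3 -m creep '0 0 0 0 0 0 0;0 0 0 0 0 0 0;0 0 0 0 0 0 0;0 0 0 0 0 0 0;0 0 0 0 0 0 0;0 0 0 0 0 0 0;0 0 0 0 0 0 0;0 0 0 0 0 0 0'
```

```text
time: 2.15
tool_pos: [591.4, 19.1, 122.2]
tcp_rot: [3.141, -0.003, -3.141]
contact_force: [-0.6, 0.0, -0.1]
grip_width: 91.5
finger_force: 0.0
time: 2.82
tool_pos: [592.8, 17.6, 123.5]
tcp_rot: [-3.141, 0.001, 3.141]
contact_force: [-0.2, -0.8, 2.8]
grip_width: 49.1
finger_force: 30.0
```

```bash
python3 -m creep '0 0 0.02 0 0 0 0;0 0 0.035 0 0 0 0;0 0 0.035 0 0 0 0;-0.0032 -0.0137 0.01 0 0 0 0;-0.0064 -0.0275 0 0 0 0 0;-0.0064 -0.0275 0 0 0 0 0;-0.0064 -0.0275 0 0 0 0 0;-0.0064 -0.0275 0 0 0 0 0'
python3 -m creep '-0.0064 -0.0275 0 0 0 0 0;-0.0064 -0.0275 0 0 0 0 0;-0.0064 -0.0275 0 0 0 0 0;-0.0064 -0.0275 0 0 0 0 0;-0.0064 -0.0275 0 0 0 0 0;-0.0032 -0.0137 0 0 0 0 0;0 0 0 0 0 0 0;0 0 0 0 0 0 0'
python3 - <<'E'
from h import *
o=readout.get_obs(); ci=viewer.camera_info("wrist"); im=viewer.capture("wrist"); cv2.imwrite("pics/w2.png",im[:,:,::-1])
print(o['tool_pos'],o['tcp_rot'],proj(ci,[528.5,-258.5,55]),ci)
E
```

```text
time: 3.48
tool_pos: [563.0, -107.1, 222.9]
tcp_rot: [3.141, -0.001, 3.141]
contact_force: [0.2, -0.4, -1.3]
grip_width: 49.3
finger_force: 30.0
time: 4.15
tool_pos: [528.2, -257.2, 222.8]
tcp_rot: [3.14, -0.001, 3.139]
contact_force: [1.0, -0.3, -1.7]
grip_width: 49.1
finger_force: 30.0
[ 528.23301883 -257.19678294  222.75184649] [ 3.14042979e+00 -5.82638800e-04  3.13907672e+00] (np.float64(316.82365266395107), np.float64(238.05383528305475)) {'fx': 381.71727598300646, 'fy': 381.71727598300646, 'cx': 318.72693328450623, 'cy': 238.84579677283074, 'origin': array([ 444.85464586, -257.27537269,  315.46551956]), 'rotation': array([-3.12817801e-01, -1.07709992e-03,  1.56910888e+00])}
```

View pics/w2.png

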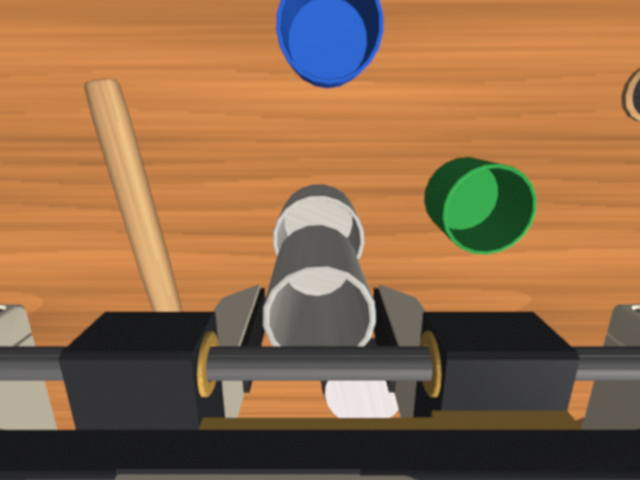

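Image right is +y. The wide tin's rim is centred near (318.5,238), and the held tin's near (319.5,~312). I'll check x alignment from the rim's near edges.

```bash
python3 - <<'E'
from h import *
ci=viewer.camera_info("wrist"); im=cv2.imread("pics/w2.png")
print([(r,int(im[r,314:325].mean())) for r in list(range(178,206))+list(range(222,236))+list(range(258,280))])
for z in(168,170,172):
  for x in (526,528,530,532): print(z,x,np.round(proj(ci,[x-25,-257,z])[1],1),end=' | ')
for x in (526,528,530,532): print('L',x,np.round(proj(ci,[x-33,-257,55])[1],1), 'bot held front',np.round(proj(ci,[x-25,-257,102])[1],1))
E
```

```text
[(178, 139), (179, 139), (180, 139), (181, 139), (182, 139), (183, 133), (184, 115), (185, 97), (186, 89), (187, 88), (188, 89), (189, 89), (190, 90), (191, 90), (192, 89), (193, 88), (194, 91), (195, 119), (196, 165), (197, 192), (198, 199), (199, 199), (200, 200), (201, 201), (202, 202), (203, 203), (204, 203), (205, 202), (222, 204), (223, 199), (224, 179), (225, 141), (226, 104), (227, 89), (228, 88), (229, 88), (230, 88), (231, 89), (232, 88), (233, 89), (234, 88), (235, 88), (258, 88), (259, 88), (260, 88), (261, 88), (262, 88), (263, 88), (264, 88), (265, 96), (266, 126), (267, 168), (268, 192), (269, 200), (270, 201), (271, 201), (272, 201), (273, 202), (274, 202), (275, 203), (276, 203), (277, 202), (278, 201), (279, 201)]
168 526 257.6 | 168 528 262.1 | 168 530 266.6 | 168 532 271.0 | 170 526 259.3 | 170 528 263.9 | 170 530 268.4 | 170 532 272.9 | 172 526 261.1 | 172 528 265.7 | 172 530 270.3 | 172 532 274.8 | L 526 188.5 bot held front 217.1
L 528 191.3 bot held front 220.4
L 530 194.2 bot held front 223.7
L 532 197.1 bot held front 227.0
```

```bash
python3 -m creep '0.001 0 -0.02 0 0 0 0;0 0 -0.015 0 0 0 0;0 0 -0.01 0 0 0 0;0 0 -0.01 0 0 0 0;0 0 -0.01 0 0 0 0;0 0 -0.005 0 0 0 0;0 0 0 0 0 0 0'
python3 -m creep '0 0 -0.01 0 0 0 0;0 0 -0.008 0 0 0 0;0 0 -0.005 0 0 0 0;0 0 -0.003 0 0 0 0;0 0 0 0 0 0 0;0 0 0 0 0 0 0'
```

```text
time: 4.78
tool_pos: [529.3, -256.5, 152.0]
tcp_rot: [3.14, -0.002, 3.141]
contact_force: [-0.2, 0.3, -0.8]
grip_width: 49.5
finger_force: 30.0
time: 5.28
tool_pos: [529.6, -257.2, 127.3]
tcp_rot: [-3.142, 0.0, 3.141]
contact_force: [0.3, -0.2, -0.4]
grip_width: 49.2
finger_force: 30.0
```

```bash
python3 -m creep '0 0 -0.001 0 0 0 0;0 0 0 0 0 0 0;0 0 0 0 0 0 80;0 0 0 0 0 0 80;0 0 0 0 0 0 80;0 0 0 0 0 0 80;0 0 0 0 0 0 80;0 0 0 0 0 0 80'
python3 -m creep '0 0 0.02 0 0 0 100;0 0 0.035 0 0 0 100;0 0 0.035 0 0 0 100;0 0 0.02 0 0 0 100;0 0 0 0 0 0 100;0 0 0 0 0 0 100'
python3 - <<'E'
from h import *
o=readout.get_obs(); ci=viewer.camera_info("wrist"); im=viewer.capture("wrist")
cv2.imwrite("pics/w3.png",im[100:380,160:480,::-1])
print(o['tool_pos'],proj(ci,[529.3,-257.2,55]),proj(ci,[529.3,-257.2,71]))
E
```

```text
time: 5.95
tool_pos: [529.6, -257.1, 126.2]
tcp_rot: [3.141, -0.0, 3.141]
contact_force: [1.2, 0.8, 0.3]
grip_width: 73.5
finger_force: 0.0
time: 6.45
tool_pos: [529.9, -257.3, 237.4]
tcp_rot: [-3.14, 0.002, 3.141]
contact_force: [0.1, 0.1, -1.0]
grip_width: 91.8
finger_force: 0.0
[ 529.87426033 -257.26480833  237.44607181] (np.float64(319.3126953107596), np.float64(230.31927341990416)) (np.float64(319.31090744379634), np.float64(236.8175858975972))
```

View pics/w3.png

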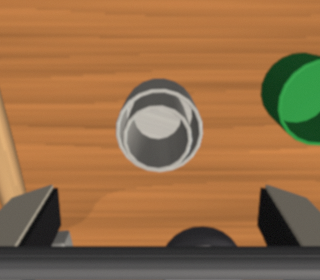

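Viewing the nested pair: the middle tin stands inside the wide one, with its rim centred at full-frame (319,237.5), so about (529.8,−257.3). Next is the small tin.

```bash
python3 -m creep '0 0.018 0 0 0 0 100;0 0.036 0 0 0 0 100;0 0.036 0 0 0 0 100;0 0.036 0 0 0 0 100;0 0.036 0 0 0 0 100;0 0.036 0 0 0 0 100;0 0.036 0 0 0 0 100;0 0.036 0 0 0 0 100'
python3 -m creep '0 0.036 0 0 0 0 100;0 0.036 0 0 0 0 100;0 0.036 0 0 0 0 100;0 0.036 0 0 0 0 100;0 0.036 0 0 0 0 100;-0.002 0.034 0 0 0 0 100;0 0 0 0 0 0 100;0 0 0 0 0 0 100'
python3 - <<'E'
from h import *
o=readout.get_obs(); ci=viewer.camera_info("wrist"); im=viewer.capture("wrist"); cv2.imwrite("pics/w4.png",im[100:400,160:560,::-1])
print(o['tool_pos'],o['tcp_rot'],proj(ci,[527.5,227.5,80]),proj(ci,[527.5-18,227.5,80]),ci['origin'])
m=gray(im[:300],60,150); print([(r,int(im[r,315:325].mean())) for r in range(195,245)])
E
```

```text
time: 7.17
tool_pos: [528.5, 14.7, 234.4]
tcp_rot: [3.141, -0.003, 3.141]
contact_force: [1.1, 0.5, 0.7]
grip_width: 91.4
finger_force: 0.0
time: 7.83
tool_pos: [526.4, 228.4, 234.2]
tcp_rot: [-3.141, -0.003, -3.139]
contact_force: [-0.1, -0.7, -0.1]
grip_width: 91.9
finger_force: 0.0
[526.42607809 228.36682931 234.17821013] [-3.14060659 -0.00349485 -3.13897615] (np.float64(317.87299983043954), np.float64(245.82067136622348)) (np.float64(317.94909293820285), np.float64(220.36433566747903)) [443.33704305 228.06427087 327.13783509]
[(195, 115), (196, 117), (197, 118), (198, 120), (199, 122), (200, 120), (201, 109), (202, 93), (203, 84), (204, 81), (205, 81), (206, 81), (207, 81), (208, 81), (209, 81), (210, 81), (211, 81), (212, 81), (213, 81), (214, 81), (215, 81), (216, 81), (217, 82), (218, 81), (219, 81), (220, 81), (221, 81), (222, 81), (223, 91), (224, 120), (225, 156), (226, 178), (227, 184), (228, 182), (229, 180), (230, 180), (231, 181), (232, 180), (233, 173), (234, 153), (235, 120), (236, 91), (237, 81), (238, 81), (239, 81), (240, 81), (241, 82), (242, 81), (243, 81), (244, 81)]
```

View pics/w4.png

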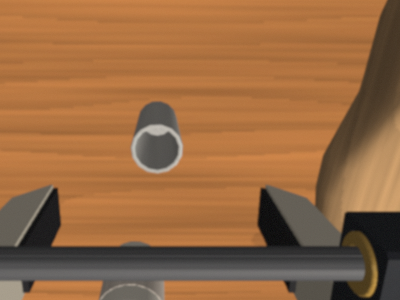

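Rim centre is at full-frame (317,248), so the small tin is at about (529,227). The glue bottle and shoe last are clear of the fingers.

```bash
python3 -m creep '0.002 -0.0014 -0.03 0 0 0 100;0 0 -0.03 0 0 0 100;0 0 -0.02 0 0 0 100;0 0 -0.012 0 0 0 100;0 0 -0.008 0 0 0 100;0 0 0 0 0 0 100'
python3 -m creep '0 0 0 0 0 0 0;0 0 0 0 0 0 0;0 0 0 0 0 0 0;0 0 0 0 0 0 0;0 0 0 0 0 0 0;0 0 0 0 0 0 0;0 0 0 0 0 0 0;0 0 0 0 0 0 0'
```

```text
time: 8.38
tool_pos: [528.8, 223.9, 134.1]
tcp_rot: [-3.14, -0.004, 3.139]
contact_force: [0.4, 0.1, 0.7]
grip_width: 91.9
finger_force: 0.0
time: 9.05
tool_pos: [529.6, 225.6, 136.4]
tcp_rot: [3.141, 0.0, 3.141]
contact_force: [0.6, 0.3, -0.1]
grip_width: 43.1
finger_force: 0.0
```

```bash
python3 -m creep '0 0 0 0 0 0 0;0 0 0 0 0 0 0;0 0 0 0 0 0 0;0 0 0 0 0 0 0;0 0 0 0 0 0 0'
python3 -m creep '0 0 0.02 0 0 0 0;0 0 0.04 0 0 0 0;0 0 0.04 0 0 0 0;0 -0.01 0.02 0 0 0 0;0 -0.022 0 0 0 0 0;0 -0.035 0 0 0 0 0;0 -0.035 0 0 0 0 0;0 -0.035 0 0 0 0 0'
```

```text
time: 9.47
tool_pos: [529.6, 225.6, 136.3]
tcp_rot: [3.141, 0.0, 3.141]
contact_force: [0.0, 0.3, -0.1]
grip_width: 34.1
finger_force: 30.0
time: 10.13
tool_pos: [529.1, 87.4, 256.3]
tcp_rot: [-3.141, -0.0, -3.141]
contact_force: [0.6, -0.4, -1.0]
grip_width: 34.0
finger_force: 30.0
```

```bash
python3 -m creep '0 -0.035 0 0 0 0 0;0 -0.035 0 0 0 0 0;0 -0.035 0 0 0 0 0;0 -0.035 0 0 0 0 0;0 -0.035 0 0 0 0 0;0 -0.035 0 0 0 0 0;0 -0.035 0 0 0 0 0;0 -0.035 0 0 0 0 0'
python3 -m creep '0 -0.035 0 0 0 0 0;0 -0.02 -0.01 0 0 0 0;0 -0.0096 -0.01 0 0 0 0;0 0 0 0 0 0 0;0 0 0 0 0 0 0'
python3 - <<'E'
from h import *
o=readout.get_obs(); ci=viewer.camera_info("wrist"); im=viewer.capture("wrist"); cv2.imwrite("pics/w5.png",im[100:400,160:480,::-1])
t=o['tool_pos'];print(t,o['tcp_rot'])
for p in([529.8,-257.3,71],[529.8-25,-257.3,71],[t[0],t[1],t[2]-56.3],[t[0]-18,t[1],t[2]-56.3],[t[0]-17,t[1],t[2]-136.3]):print(np.round(proj(ci,p),1))
E
```

```text
time: 10.8
tool_pos: [529.1, -193.2, 256.1]
tcp_rot: [3.141, -0.0, 3.141]
contact_force: [0.3, -0.3, -0.6]
grip_width: 33.7
finger_force: 30.0
time: 11.22
tool_pos: [529.1, -255.2, 235.1]
tcp_rot: [3.139, -0.002, 3.14]
contact_force: [0.7, 0.4, -0.7]
grip_width: 34.0
finger_force: 30.0
[ 529.05959281 -255.20538385  235.08086586] [ 3.13931388e+00 -2.35555500e-03  3.14025985e+00]
[315.4 240.6]
[315.3 206.1]
[318.7 315.3]
[318.7 277.5]
[318.4 227.5]
```

View pics/w5.png

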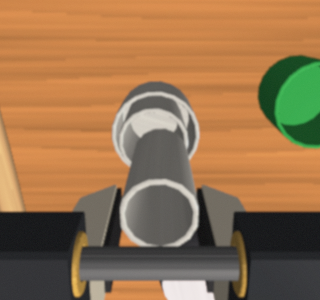

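Held rim is at (320,~313) and matches the tool position. The middle tin's rim is at (315,241). I'll zoom in on the held tin's bottom to check for tilt.

```bash
python3 - <<'E'
import cv2
im=cv2.imread("pics/w5.png")[70:260,90:230]; cv2.imwrite("pics/w5z.png",cv2.resize(im,None,fx=3,fy=3,interpolation=cv2.INTER_CUBIC))
E
```

```text
(no output)
```

View pics/w5z.png

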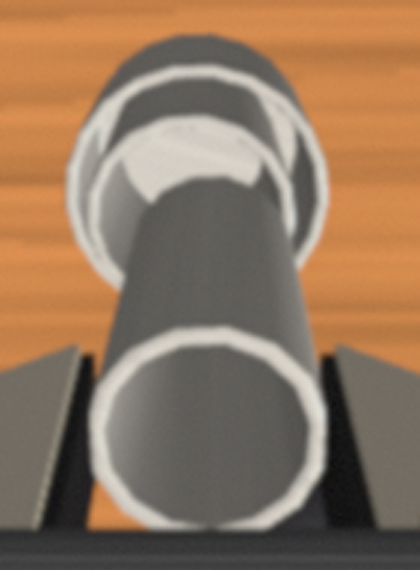

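The held bottom's near edge is at full-frame row 229 and its centre column is about 320.5. The middle tin's rim has its near edge at row 209 and is centred at column 314.5. The correction is about +1.5 mm in x and −3.2 mm in y.

```bash
python3 -m creep '0.0015 -0.0032 0 0 0 0 0;0 0 -0.015 0 0 0 0;0 0 -0.01 0 0 0 0;0 0 -0.01 0 0 0 0;0 0 -0.01 0 0 0 0;0 0 -0.01 0 0 0 0;0 0 0 0 0 0 0;0 0 0 0 0 0 0'
python3 -m creep '0 0 -0.015 0 0 0 0;0 0 -0.012 0 0 0 0;0 0 -0.005 0 0 0 0;0 0 -0.003 0 0 0 0;0 0 0 0 0 0 0;0 0 0 0 0 0 0'
```

```text
time: 11.93
tool_pos: [530.9, -259.1, 180.6]
tcp_rot: [3.141, -0.001, 3.141]
contact_force: [0.3, -0.2, 0.9]
grip_width: 33.9
finger_force: 30.0
time: 12.43
tool_pos: [531.4, -259.5, 146.9]
tcp_rot: [-3.141, 0.001, 3.141]
contact_force: [0.8, 1.1, -1.1]
grip_width: 33.6
finger_force: 30.0
```

```bash
python3 -m creep '0 0 -0.0015 0 0 0 0;0 0 -0.0015 0 0 0 0;0 0 0 0 0 0 0;0 0 0 0 0 0 0'
python3 -m creep '0 0 0 0 0 0 100;0 0 0 0 0 0 100;0 0 0 0 0 0 100;0 0 0 0 0 0 100;0 0 0 0 0 0 100;0 0 0 0 0 0 100;0 0 0 0 0 0 100;0 0 0 0 0 0 100'
python3 -m creep '0 0 0.02 0 0 0 100;0 0 0.035 0 0 0 100;0 0 0.035 0 0 0 100;0 0 0.01 0 0 0 100;0 0 0 0 0 0 100;0 0 0 0 0 0 100'
python3 - <<'E'
from h import *
o=readout.get_obs(); ci=viewer.camera_info("wrist"); im=viewer.capture("wrist")
s=viewer.capture("scene")
a=cv2.resize(im[100:300,200:440],None,fx=2,fy=2); b=cv2.resize(s[200:300,130:230],(400,400),interpolation=cv2.INTER_CUBIC)
cv2.imwrite("pics/w6.png",np.hstack([a[:400,100:480],b])[:,:,::-1])
print(o['tool_pos'],o['grip_width'])
for p in([530,-257.5,55],[530,-257.5,71],[530,-257.5,86]):print(np.round(proj(ci,p),1))
sc=viewer.camera_info("scene")
for p in([530,-257.5,55],[530,-257.5,71],[530,-257.5,86]):print((np.array(proj(sc,p))-[130,200])*4+[380,0])
E
```

```text
time: 12.77
tool_pos: [531.1, -259.3, 143.4]
tcp_rot: [3.142, 0.0, 3.141]
contact_force: [1.1, 0.4, -0.8]
grip_width: 34.0
finger_force: 30.0
time: 13.43
tool_pos: [531.1, -259.3, 143.2]
tcp_rot: [3.142, 0.0, 3.141]
contact_force: [-0.0, 1.3, 0.7]
grip_width: 82.5
finger_force: 0.0
time: 13.93
tool_pos: [530.9, -259.1, 243.0]
tcp_rot: [-3.142, 0.0, 3.141]
contact_force: [-0.3, -0.0, -0.4]
grip_width: 91.9
finger_force: 0.0
[ 530.90258081 -259.14386858  243.00133633] 91.9393942242215
[321.1 228.3]
[321.2 234.5]
[321.3 241. ]
[582.778628   183.15296313]
[576.69115366 158.75057004]
[570.86411548 135.39216744]
```

View pics/w6.png

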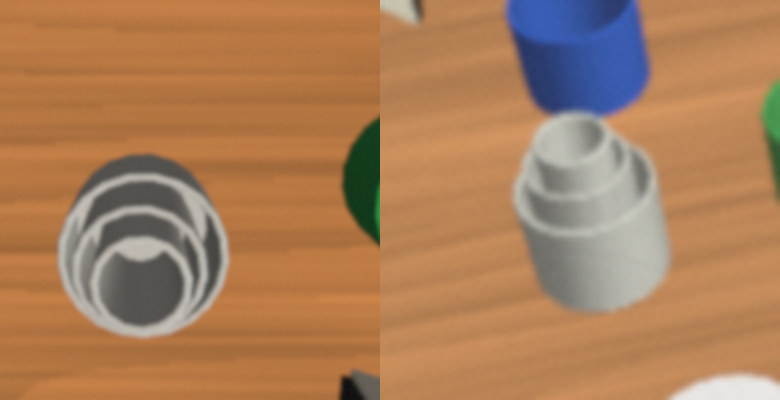

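All three tins are nested. In the scene crop the rims sit at (585,187), (575,162) and (572,138), matching the 55/71/86 mm predictions. The wide rim is centred at about (529.8,−257.3), so I'll grip that one.

```bash
python3 -m creep '-0.0008 0.0018 -0.03 0 0 0 100;0 0 -0.035 0 0 0 100;0 0 -0.03 0 0 0 100;0 0 -0.02 0 0 0 100;0 0 -0.015 0 0 0 100;0 0 -0.01 0 0 0 100;0 0 -0.007 0 0 0 100;0 0 0 0 0 0 100'
python3 -m creep '0 0 0 0 0 0 0;0 0 0 0 0 0 0;0 0 0 0 0 0 0;0 0 0 0 0 0 0;0 0 0 0 0 0 0;0 0 0 0 0 0 0;0 0 0 0 0 0 0;0 0 0 0 0 0 0'
```

```text
time: 14.7
tool_pos: [529.4, -257.0, 94.2]
tcp_rot: [3.14, -0.003, 3.141]
contact_force: [-0.1, 0.2, 0.2]
grip_width: 92.1
finger_force: 0.0
time: 15.37
tool_pos: [530.6, -257.6, 97.1]
tcp_rot: [-3.141, 0.001, 3.141]
contact_force: [-0.9, 1.4, 6.2]
grip_width: 65.0
finger_force: 30.0
```

```bash
python3 -m creep '0 0 0.004 0 0 0 0;0 0 0.01 0 0 0 0;0 0 0.018 0 0 0 0;0 0 0.025 0 0 0 0;0 0 0.025 0 0 0 0;0 0 0.025 0 0 0 0;0 0 0.018 0 0 0 0;0 0 0.012 0 0 0 0'
python3 -m creep '0 0 0.008 0 0 0 0;0 0 0.004 0 0 0 0;0 0 0 0 0 0 0;0 0 0 0 0 0 0;0 0 0 0 0 0 0;0 0 0 0 0 0 0;0 0 0 0 0 0 0;0 0 0 0 0 0 0'
python3 - <<'E'
from h import *
s=viewer.capture("scene"); w=viewer.capture("wrist")
cv2.imwrite("pics/s7.png",np.hstack([cv2.resize(s[60:360,60:360],(400,400)),cv2.resize(w[100:400,170:470],(400,400))])[:,:,::-1])
E
```

```text
time: 16.03
tool_pos: [530.5, -257.7, 236.0]
tcp_rot: [-3.14, 0.002, 3.141]
contact_force: [0.0, -0.9, -2.9]
grip_width: 64.9
finger_force: 30.0
time: 16.7
tool_pos: [530.2, -257.4, 244.7]
tcp_rot: [3.141, -0.001, 3.141]
contact_force: [0.1, -0.2, -3.3]
grip_width: 64.6
finger_force: 30.0
```

View pics/s7.png

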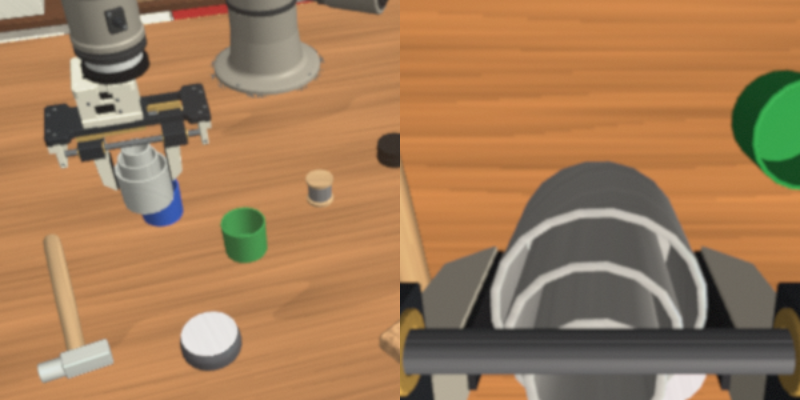

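The nest is held level about 148 mm above the bench, with all three rims still in their nested steps. The wrist force reads −3.3 N, which fits the weight of the three tins.

```bash
python3 -c "
from plant import order; print(order.close_job())"
```

```text
the job is handed in; nothing more can be done
None
```

The three tins are nested in size order, and the arm is holding the nest by the wide tin, level and about 148 mm above the bench; I handed the job in at about 17 s.

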